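# Unclamp the flow cell from the leak-test fixture

### The arm

A 6-joint arm with a two-finger parallel gripper is mounted at the origin on the work surface. World frame = base frame: x ahead of the robot, y to its left, z up, the work surface at z = 0. Lengths are in m, angles in rad, forces in N, time in s.
With the tool pointing down it reaches from about 0.25 to 0.775 m from the base axis. Payload 4 kg.
Tool frame: the origin (TCP) lies on the centre line of the jaws, within the pads' length; the fingertips stand 25 mm ahead of it and the grasp point (between the pads) lies 6 mm ahead of it; z points along the fingers, y is the line along which they close (so a half turn about z gives the same grasp; the last joint's range is limited). The gripper opens to 85 mm and grips with 20 to 120 N. Pads are 22 mm wide; open, the fingers measure 114 mm over their backs; the gripper's body (76 mm by 85 mm) begins 54 mm behind the grasp point. The pads swing forward as they close: fully open they stand 13 mm farther back than shut.
Start: joints at [-1.436, 0.087, 1.371, -0, 1.684, -0.103], TCP at [0.13, -0.535, 0.256] pointing down, gripper open.
Joint ranges: [-3.1, 3.1], [-0.76, 2.03], [0.27, 2.55], [-1.08, 4.22], [0.17, 2.65], [-2.57, 2.57]. Speed limits (rad/s): [2.79, 2.79, 3.14, 3.14, 3.14, 3.14].

### API

Orientations are given as a unit quaternion [x, y, z, w].
In Python, from bench import bot, vision gives the robot as it stands. The module is installed in compiled form; this text tells all that it offers.
- The arm moves only by the tool play_rows, never from a script. Its argument "increments" is text: rows parted by semicolons, each of 4 numbers parted by spaces: the shift along the tool's x, y, z in cm, then the turn about the tool's z in degrees. In form: tx ty tz twist; .... A call has exactly 10 rows; each row shifts and turns the commanded pose from where the row before left it, along the tool's axes as they then stand; what a row does not reach is not made up. A row lasts 1/8 s, in which the tool goes at most 62.5 mm and 10.7 degrees, less where a joint would pass 70% of its speed; a pose out of reach is approached as far as the arm can. A call with a gripper value outside its range is refused whole. "gripper" is the opening, from 0 (shut) to 1 (fully open), set as the call begins (left out, the last holds). The fingers move at their own pace and stop on an object; the grip force is fixed at half the most. Time passes only in rows, so rows that do not move let the fingers close, or fill a call up. It gives the time, the measured TCP pose, the force, the opening and the grip force at its end, in the units of the state.
- bot.observe(): the state, without advancing time (a new reading comes with each control period).
- vision.grab_frame(name): name is "scene" or "top" or "wrist"; returns (picture, depth): 420x560x3 uint8, red, green, blue; 420x560 float32, m along the optical axis (not along the pixel's ray), 0 where there is no reading.
- vision.camera_info(name): a dict with "intrinsics" (3x3 intrinsics, pixels), "position" and "rotation" of the camera in the world. Camera axes: x right, y up, looking along -z (the intrinsics and any distortion apply to the point x, -y, -z); pixel columns grow to the right and rows downward; lengths in m; the calibration is good to about 2 mm. A picture is of the moment at which its call begins: read the wrist's pose just before it. camera_info takes no time and is no camera call; for the wrist camera it gives the pose at the moment of the call.
- bot.hand_in(): hands the job in; it is judged then, once.
The state is a dict: "clock": time; "joint_positions": joint angles; "qd": joint speeds; "tau": joint torques, N m; "tcp_pos": TCP position; "tool_rot": TCP orientation; "force": force on the tool from outside, world axes, zero at the start; "torque": the same for the moment, N m; "opening": finger opening in m; "grip_force": force on a finger pad.
Only numpy, scipy, OpenCV 4.12 (cv2) and the standard library are available. Lean on these libraries where they do the work, as an engineer would, in place of code of your own. Each camera call takes 0.05 s, during which the arm holds its last target. There are 200 camera calls.

### The job

The flow cell's leak test is finished. With the cell still in its nest, flip the toggle clamp's red-gripped arm up past centre until it stays fully open by itself, then lift the cell up out of the nest and set it down gently in the steel drip tray, flat on the tray's floor and right way up. Leave the clamp open, and leave the three brown bottles standing where they are.

Things in the scene. Friction and masses are not known exactly. Their poses are not given: they have to be found in the camera images.
- fixture: leak-test fixture fixed to the bench: aluminium base plate 260 x 120 mm, 12 mm thick, with a nest for the flow cell and, at its +x end, a red clamp bracket 44 mm wide and 98 mm high. Origin: on the bench under the centre of the nest; z up, x runs from the nest to the clamp's hinge, so the closed clamp arm points to -x
- nest (a point): centre of the nest on top of the base plate, axes as the fixture. Black locating blocks 10 mm high stand round the cell with about 2 mm play: end stops (36 mm wide) at x = +-66 mm, side blocks (18 x 8 mm) at x = +-50, y = +-31 mm; the middle of the cell's long sides is free for fingers
- clamp (a joint): toggle clamp arm, rad: 0 = closed (arm level, rubber pad pressing on the cell's top), 2.1 = fully open (leaning about 30 degrees back past upright). Over-centre spring, well damped: released below about 1.0 rad the arm returns shut, above that it swings on to fully open and stays. Lifting the red grip takes about 4 N, 6 N when moved briskly
- clamp_grip (a point): centre of the red plastic grip at the free end of the clamp arm: a bar 60 mm long (along the arm), 18 mm wide (along the hinge axis), 22 mm thick; 160 mm from the hinge axis, 85 mm above the bench when closed, about 223 mm when fully open. Its x points along the arm to the hinge, y along the hinge axis. Both sides and the space above are free
- clamp_hinge (a point): centre of the clamp arm's hinge, 95 mm from the fixture's origin along its +x and 85 mm above the bench; the arm swings about the y axis of this frame, the grip going up and over towards +x
- cell_center (a point): centre of the flow cell, half-way up: a loose block 120 mm long (x), 50 mm wide (y), 45 mm tall (z up), 0.3 to 0.65 kg, two steel end plates with a blue body between, bolt heads and two black ports on top. It starts in the nest on the base plate, lined up with the fixture, its underside 12 mm above the bench
- tray_in (a point): centre of the inner floor of the open stainless drip tray, fixed to the bench: 168 mm (x) by 118 mm (y) outside, 160 x 110 mm inside, walls 24 mm tall, inner floor 4 mm above the bench; tray's x and y follow this frame. It stands to the left or right of the fixture; a fixed white vial rack (160 x 100 mm, 66 mm tall) stands on the other side
- bottle_a: loose large amber glass bottle with a black cap, 86 mm across, 165 mm tall, standing upright on the bench; origin at the centre of its underside. A bystander
- bottle_b: loose large amber glass bottle with a black cap, 86 mm across, 165 mm tall, standing upright on the bench; origin at the centre of its underside. A bystander
- bottle_small: loose small amber bottle with a white cap, 48 mm across, 95 mm tall, close beside the fixture near the hinge end, standing upright on the bench; origin at the centre of its underside. A bystander
- cell: the same flow cell; origin at the centre of its underside
There are look-alikes about, which are no part of the job. What is shaped like the cell but yellow is not meant. Leave any pink look-alike of the part that bears tray_in alone.

How it is judged:
On the way, in this order (a step that is already met when the one before it is completed fails the run):
1. the clamp arm is open past 1.7 rad with the cell still seated in its nest (value of joint clamp above 1.7 rad and z of cell_center in the frame of fixture below 0.04 m and horizontal distance between cell_center and fixture below 0.01 m), for 0.2 s.
2. the cell is lifted clear of the nest (at least 20 mm up) with the clamp open (value of joint clamp above 1.7 rad and z of cell_center in the frame of fixture above 0.0545 m), for 0.1 s.
At the end, for the whole second after the job is handed in: The clamp arm stands open (past 1.7 rad), and the cell lies at rest in the drip tray: its centre within 60 mm of the tray's centre in plan and 17 to 27 mm above the tray's inner floor, right way up and flat within 0.1 rad (value of joint clamp above 1.7 rad and horizontal distance between cell_center and tray_in below 0.06 m and z of cell_center in the frame of tray_in between 0.017 and 0.027 m and angle between cell_center's own z axis and vertical below 0.1 rad and linear speed of cell below 0.02 m/s); the robot touches nothing.
It fails at once if the cell is dropped or banged into the tray (faster than 0.45 m/s within 30 mm of the tray's floor) (horizontal distance between cell_center and tray_in below 0.1 m and z of cell_center in the frame of tray_in below 0.0525 m and linear speed of cell above 0.45 m/s).
It fails at once if a brown bottle is shifted by more than 30 mm or knocked over (distance of any of bottle_a, bottle_b, bottle_small from where it was at the start of the episode above 0.03 m or angle between any of bottle_a, bottle_b, bottle_small's own z axis and vertical above 0.5 rad).
It also fails if it takes over 61 s, if anything falls off the work surface, if the arm or the gripper's body presses on something with over 40 N, if the wrist force passes 120 N, or if a joint passes its speed limit or range.

## Working session

There is one attempt and no reset: what is moved stays moved. The work goes in short steps, Python scripts to look and compute and a tool call to move; the robot and the scene stay as the last step left them, time stands still between calls to the robot, and variables do not carry over. Pictures are saved under pics/ and viewed, at most 10 in all, crops included, and the job is handed in when it is done.

Besides the shell and the picture viewer there is one more tool, called after "Call:" as name(argument=value, ...) on one line, values as JSON. play_rows: Moves the arm, as the interface text tells. Its arguments: {"type":"object","properties":{"increments":{"type":"string"},"gripper":{"type":"number"}},"required":["increments"]}

```bash
mkdir -p pics; cat > h.py <<'E'
import numpy as np, cv2
from bench import bot, vision
def cloud(n):
    ci=vision.camera_info(n); im,d=vision.grab_frame(n)
    K=np.array(ci["intrinsics"]);R=np.array(ci["rotation"]);p=np.array(ci["position"])
    v,u=np.mgrid[:420,:560]
    P=np.stack([(u-K[0,2])/K[0,0]*d,-(v-K[1,2])/K[1,1]*d,-d],-1)@R.T+p
    P[d==0]=np.nan
    return im,P
E
python3 - <<'E'
from h import *
for n in("scene","top"):
    ci=vision.camera_info(n);print(n,ci)
    im,P=cloud(n);np.savez(n,im=im,P=P);cv2.imwrite(f"pics/{n}.png",im[...,::-1])
s=bot.observe();print(s)
E
```

```text
scene {'intrinsics': array([[467.97857993,   0.        , 275.67366078],
       [  0.        , 467.97857993, 202.05352193],
       [  0.        ,   0.        ,   1.        ]]), 'position': array([ 1.48531403, -0.25743043,  0.99137182]), 'rotation': array([0.33483828, 0.23556331, 0.52245622, 0.74795238])}Traceback (most recent call last):
  File "<stdin>", line 4, in <module>
  File "h.py", line 7, in cloud
    P=np.stack([(u-K[0,2])/K[0,0]*d,-(v-K[1,2])/K[1,1]*d,-d],-1)@R.T+p
      ~~~~~~~~~~~~~~~~~~~~~~~~~~~~~~~~~~~~~~~~~~~~~~~~~~~~~~~~~~^~~~
ValueError: matmul: Input operand 1 has a mismatch in its core dimension 0, with gufunc signature (n?,k),(k,m?)->(n?,m?) (size 4 is different from 3)
```

Rotation is a quaternion.

```bash
sed -i 's/R=np.array(ci\["rotation"\])/R=Rotation.from_quat(ci["rotation"]).as_matrix()/; 1i from scipy.spatial.transform import Rotation' h.py
python3 - <<'E'
from h import *
for n in("scene","top"):
    im,P=cloud(n);np.savez(n,im=im,P=P);cv2.imwrite(f"pics/{n}.png",im[...,::-1])
print(vision.camera_info("top"),bot.observe())
E
```

```text
{'intrinsics': array([[521.8115943 ,   0.        , 277.9460914 ],
       [  0.        , 521.8115943 , 201.98507534],
       [  0.        ,   0.        ,   1.        ]]), 'position': array([0.45274766, 0.08739843, 1.46120608]), 'rotation': array([ 0.01065535, -0.02269566, -0.69718624,  0.71645147])} {'clock': 0.15, 'joint_positions': array([-1.43606620e+00,  8.78222357e-02,  1.37191908e+00,  1.57346401e-05,
        1.68361368e+00, -1.03100288e-01]), 'qd': array([-0.00011018, -0.00163233, -0.0051188 ,  0.00013334,  0.00043733,
       -0.00018227]), 'tau': array([ 1.75373883e-03, -3.52373171e+01, -3.13679194e+01, -8.91921127e-05,
        8.06084397e-03, -2.84184324e-05]), 'tcp_pos': array([ 0.12953067, -0.5341765 ,  0.25538168]), 'tool_rot': array([ 9.92937425e-01,  1.18635972e-01, -6.11801182e-06, -8.81187649e-04]), 'force': array([ 1.01088442, -0.05417058,  0.00881526]), 'torque': array([ 0.00312316,  0.02315777, -0.01102719]), 'grip_force': 0.0, 'opening': 0.08551325485613119}
```

View pics/scene.png

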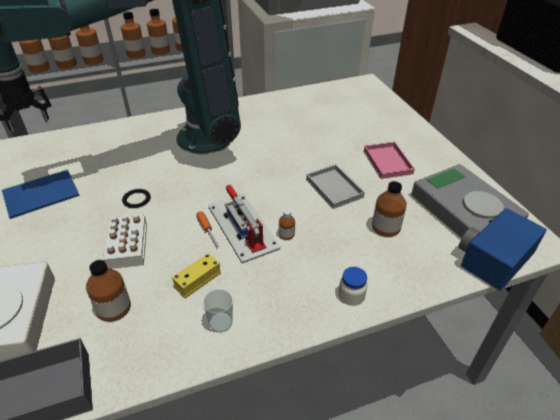

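View pics/top.png

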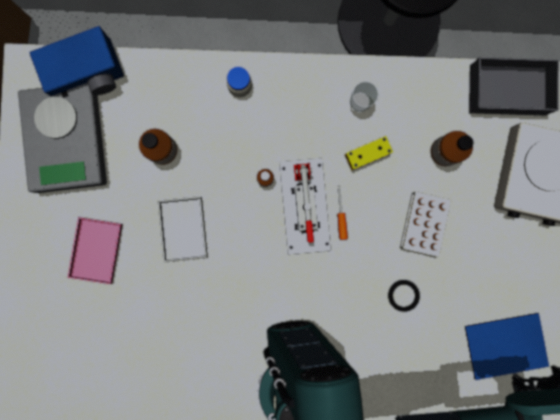

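The scene shows, in top-view pixels:
- **Cell:** the blue cell in its nest at (305,205). The yellow block at (369,152) is a look-alike.
- **Tray:** the steel tray at (183,229). The pink tray at (95,250) is a look-alike, and the black bin at (513,87) is not it.
- **Clamp:** red grip at (310,232), hinge bracket at (302,172). The orange screwdriver at (342,225) could be mistaken for the grip.
- **Small bottle:** at (265,177).

I'll measure these and check with one crop.

```bash
python3 - <<'E'
from h import *
D=np.load("top.npz");im=D["im"];P=D["P"]
def box(c,z):  # cast pixel to plane z
    ci=vision.camera_info("top");K=np.array(ci["intrinsics"]);R=Rotation.from_quat(ci["rotation"]).as_matrix();p=np.array(ci["position"])
    r=np.c_[(c[:,0]-K[0,2])/K[0,0],-(c[:,1]-K[1,2])/K[1,1],-np.ones(len(c))]@R.T
    return (p+r*((z-p[2])/r[:,2])[:,None])[:,:2]
hsv=cv2.cvtColor(im,cv2.COLOR_RGB2HSV)
def reg(name,m,x0,x1,y0,y1,z):
    k=np.zeros(m.shape,np.uint8);k[y0:y1,x0:x1]=m[y0:y1,x0:x1]
    v,u=np.nonzero(k);w=box(np.c_[u,v].astype(float),z)
    r=cv2.minAreaRect((w*1000).astype(np.float32));print(name,len(u),np.round(r[0],1),np.round(r[1],1),round(r[2],1),"medz",np.nanmedian(P[v,u,2]).round(4)); return u,v
Z=P[...,2]
# bench offset
print("bench z",np.nanmedian(Z[270:300,200:260]))
reg("plate",(Z>.006),280,332,155,256,.012)
red=((hsv[...,0]<8)|(hsv[...,0]>172))&(hsv[...,1]>150)&(hsv[...,2]>90)
reg("grip",red,300,318,212,248,.096)
reg("bracket",red,285,320,155,190,.098)
reg("trayrim",(Z>.012),150,215,190,268,.024)
reg("smallb",(Z>.03),250,278,162,190,.095)
cell=(Z>.045)&(Z<.07);reg("cell",cell,285,330,175,240,.057)
c=im[150:265,140:350];cv2.imwrite("pics/crop.png",cv2.resize(c,None,fx=3.6,fy=3.6,interpolation=2)[...,::-1])
E
```

```text
bench z 0.0001702611337099924
plate 3973 [514.5 -13.4] [275.8 142.2] 1.5 medz 0.0147
grip 115 [443.8 -18.2] [52.2 15.7] 1.4 medz 0.0963
bracket 46 [599.5   3.7] [37.  35.7] 6.6 medz 0.0916
trayrim 396 [442.1 325.8] [167.8 119.7] 7.6 medz 0.0228
smallb 262 [582.3 102.1] [47.4 44.6] 1.7 medz 0.0676
cell 569 [523.   -8.7] [146.6  50.3] 6.8 medz 0.0575
```

View pics/crop.png

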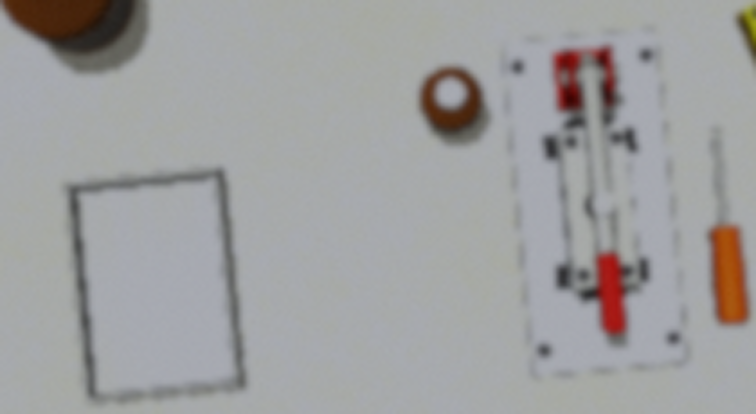

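The crop shows the steel tray (corners about (70,187) and (243,385)), the small bottle at (450,97), the fixture with the red grip at (611,293), and the red bracket at (583,78). The screwdriver at (728,275) is separate from the fixture. The choices stand: fixture yaw is about 6.7° and the grip is near (0.444, -0.018). I'm moving above the grip now.

Call:
play_rows(increments="4 -4.5 0 0.7;4 -4.5 0 0.7;4 -4.5 0 0.7;4 -4.5 0 0.7;4 -4.5 0 0.7;4 -4.5 0 0.7;4 -4.5 0 0.7;4 -4.5 0 0.7;4 -4.5 0 0.7;4 -4.5 0 0.7", gripper=1)

```text
clock: 1.4
tcp_pos: [0.4415, -0.0177, 0.2563]
tool_rot: [0.998, 0.058, 0.0, 0.0]
force: [0.5, -0.9, -0.2]
opening: 0.0855
grip_force: 0.0
```

```bash
cat >> h.py <<'E'
def pose():
    s=bot.observe();R=Rotation.from_quat(s["tool_rot"]).as_matrix()
    return np.array(s["tcp_pos"]),R,np.degrees(np.arctan2(R[1,0],R[0,0])),s
def go(target,yaw=None):
    t,R,y,s=pose();d=R.T@(np.array(target)-t)*100
    print("t",round(s["clock"],2),"tcp",t.round(4),"yaw",round(y,2),"-> tool cm",d.round(2),"twist",None if yaw is None else round(y-yaw,2),"F",np.round(s["force"],1))
E
python3 - <<'E'
from h import *
go([.4438,-.0182,.256],6.7)
im,P=cloud("wrist");np.savez("w1",im=im,P=P);cv2.imwrite("pics/w1.png",im[...,::-1])
print(vision.camera_info("wrist"))
E
```

```text
t 1.4 tcp [ 0.4415 -0.0177  0.2563] yaw 6.62 -> tool cm [0.22 0.08 0.03] twist -0.08 F [ 0.5 -0.9 -0.2]
{'intrinsics': array([[318.86888747,   0.        , 281.39199018],
       [  0.        , 318.86888747, 216.73100804],
       [  0.        ,   0.        ,   1.        ]]), 'position': array([ 0.52687648, -0.00175311,  0.37414201]), 'rotation': array([-0.12130112,  0.11121044, -0.6525312 ,  0.73967649])}
```

View pics/w1.png

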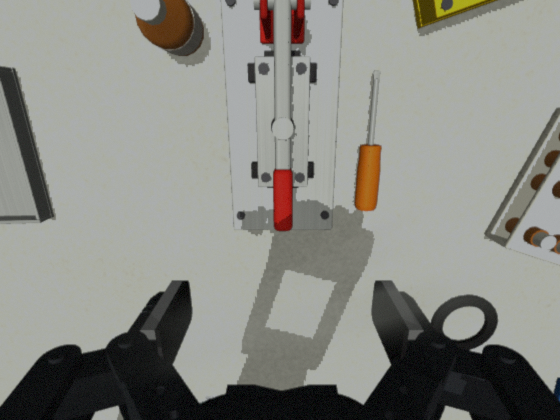

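The wrist view shows the red grip at (283,200), the arm running up to the bracket at (282,20), the cell between the black blocks, and the fingers well aligned with it. I'll measure the grip top, arm, plate edges and cell from this frame.

```bash
python3 - <<'E'
from h import *
D=np.load("w1.npz");im=D["im"];P=D["P"];Z=P[...,2]
hsv=cv2.cvtColor(im,cv2.COLOR_RGB2HSV)
red=((hsv[...,0]<8)|(hsv[...,0]>172))&(hsv[...,1]>150)&(hsv[...,2]>60)
def r(n,m,x0,x1,y0,y1):
    k=np.zeros(m.shape,bool);k[y0:y1,x0:x1]=m[y0:y1,x0:x1]
    w=P[k]; q=cv2.minAreaRect((w[:,:2]*1000).astype(np.float32));print(n,k.sum(),np.round(q[0],1),np.round(q[1],1),round(q[2],2),"z",np.nanmedian(w[:,2]).round(4))
r("grip",red&(Z>.088),265,300,160,240)
r("cell top",(Z>.052)&(Z<.062),250,315,55,195)
r("blocks",(Z>.018)&(Z<.027),235,330,50,195)
k=np.zeros(Z.shape,bool);k[0:235,215:350]=1
k&=(Z>.009)&(Z<.015)
w=P[k];
# plate edges in fixture-rotated frame
a=np.radians(6.7);c=np.array([np.cos(a),np.sin(a)]);s=np.array([-np.sin(a),np.cos(a)])
x=w[:,:2]@c;y=w[:,:2]@s;print("plate rot x min",np.percentile(x,.5),"y",np.percentile(y,[.5,99.5]))
for lo in np.arange(.37,.60,.04):
    m=(x>lo)&(x<lo+.02);print(lo.round(2),np.percentile(y[m],[1,99]).round(4))
E
```

```text
grip 1076 [443.4 -18.6] [57.3 17.2] 7.68 z 0.0959
cell top 4524 [507.5 -10.7] [120.1  50. ] 6.93 z 0.0576
blocks 599 [507.7 -10.6] [139.4  69.5] 6.71 z 0.0224
plate rot x min 0.37976112434575415 y [-0.12929316 -0.01036454]
0.37 [-0.1289 -0.0117]
0.41 [-0.1289 -0.0114]
0.45 [-0.1292 -0.0107]
0.49 [-0.1291 -0.0108]
0.53 [-0.1289 -0.0105]
0.57 [-0.1285 -0.0106]
```

Everything agrees: origin (0.5075, -0.0107), yaw 6.8°, heights and sizes as given. I'm descending around the grip, aiming 70 mm from the nest centre.

Call:
play_rows(increments="-0.3 0.1 1 -0.2;0 0 2 0;0 0 2.5 0;0 0 2.5 0;0 0 2.5 0;0 0 2.5 0;0 0 2 0;0 0 1.2 0;0 0 0 0;0 0 0 0", gripper=1)

```text
clock: 2.7
tcp_pos: [0.4384, -0.0215, 0.0951]
tool_rot: [0.998, 0.059, 0.001, 0.0]
force: [0.5, 0.3, 0.3]
opening: 0.0857
grip_force: 0.0
```

Call:
play_rows(increments="0 0 0 0;0 0 0 0;0 0 0 0;0 0 0 0;0 0 0 0;0 0 0 0;0 0 0 0;0 0 0 0;0 0 0 0;0 0 0 0", gripper=0)

```text
clock: 3.95
tcp_pos: [0.4379, -0.0194, 0.0947]
tool_rot: [0.998, 0.06, 0.0, -0.002]
force: [-0.7, 5.1, 3.5]
opening: 0.0166
grip_force: 59.2
```

```bash
python3 - <<'E'
from h import *
t,R,y,s=pose();print(t,y,s["clock"],s["opening"],s["grip_force"],s["force"])
a=np.radians(6.8);c=np.array([np.cos(a),np.sin(a),0]);h=np.array([.6018,.0005,.085])
g=t+[0,0,-.006];rx=(g-h)@c;rz=g[2]-h[2];r=np.hypot(rx,rz);th0=np.arctan2(rz,-rx);print(r,th0)
ths=np.r_[np.linspace(th0,2.0,31)]
X=-r*np.cos(ths)*100;Zz=r*np.sin(ths)*100
for i in range(30): print("%.2f 0 %.2f 0;"%(X[i+1]-X[i],-(Zz[i+1]-Zz[i])),end="\n" if i%10==9 else "")
E
```

```text
[ 0.4379448  -0.01936676  0.09470195] 6.854800055407726 3.95 0.016584051671555265 59.21686828136444 [-0.66508453  5.0830132   3.53722309]
0.1650963715681229 0.022424836748236445
0.06 0 -1.09 0;0.13 0 -1.08 0;0.20 0 -1.07 0;0.27 0 -1.05 0;0.34 0 -1.03 0;0.41 0 -1.01 0;0.47 0 -0.98 0;0.54 0 -0.95 0;0.60 0 -0.91 0;0.66 0 -0.87 0;
0.71 0 -0.82 0;0.77 0 -0.77 0;0.81 0 -0.72 0;0.86 0 -0.67 0;0.90 0 -0.61 0;0.94 0 -0.55 0;0.97 0 -0.48 0;1.00 0 -0.42 0;1.03 0 -0.35 0;1.05 0 -0.28 0;
1.07 0 -0.21 0;1.08 0 -0.14 0;1.09 0 -0.07 0;1.09 0 0.00 0;1.09 0 0.07 0;1.08 0 0.14 0;1.07 0 0.21 0;1.05 0 0.28 0;1.03 0 0.35 0;1.00 0 0.42 0;
```

The grip is held (16.6 mm, 59 N). I'm following the 165 mm arc.

Call:
play_rows(increments="0.05 0 -1.1 0;0.15 0 -1.1 0;0.2 0 -1.05 0;0.25 0 -1.05 0;0.35 0 -1.05 0;0.4 0 -1 0;0.5 0 -1 0;0.55 0 -0.95 0;0.6 0 -0.9 0;0.65 0 -0.85 0")

```text
clock: 5.2
tcp_pos: [0.4723, -0.0152, 0.1928]
tool_rot: [0.998, 0.06, -0.004, -0.002]
force: [-2.1, 5.6, -6.5]
opening: 0.0171
grip_force: 58.8
```

Call:
play_rows(increments="0.7 0 -0.8 0;0.75 0 -0.75 0;0.8 0 -0.7 0;0.85 0 -0.65 0;0.9 0 -0.6 0;0.95 0 -0.55 0;0.95 0 -0.5 0;1 0 -0.4 0;1.05 0 -0.35 0;1.05 0 -0.3 0")

```text
clock: 6.45
tcp_pos: [0.563, -0.0043, 0.2507]
tool_rot: [0.998, 0.06, -0.002, -0.001]
force: [-1.7, 6.5, -2.1]
opening: 0.0168
grip_force: 63.2
```

```bash
python3 - <<'E'
from h import *
im,P=cloud("scene");cv2.imwrite("pics/s2.png",cv2.resize(im[120:280,120:340],None,fx=3.5,fy=3.5)[...,::-1])
t,R,y,s=pose();print(t,y,s["clock"],s["opening"],s["grip_force"],s["force"])
a=np.radians(6.8);c=np.array([np.cos(a),np.sin(a),0]);h=np.array([.6018,.0005,.085])
g=t+[0,0,-.006];rx=(g-h)@c;rz=g[2]-h[2];print(np.hypot(rx,rz),np.arctan2(rz,-rx))
E
```

```text
[ 0.56428359 -0.00412278  0.2509659 ] 6.91129240598667 6.5 0.017047410169846882 63.44287633895874 [-1.98928979  6.67016847 -1.85355501]
0.16437128726624353 1.3387532445341104
```

View pics/s2.png

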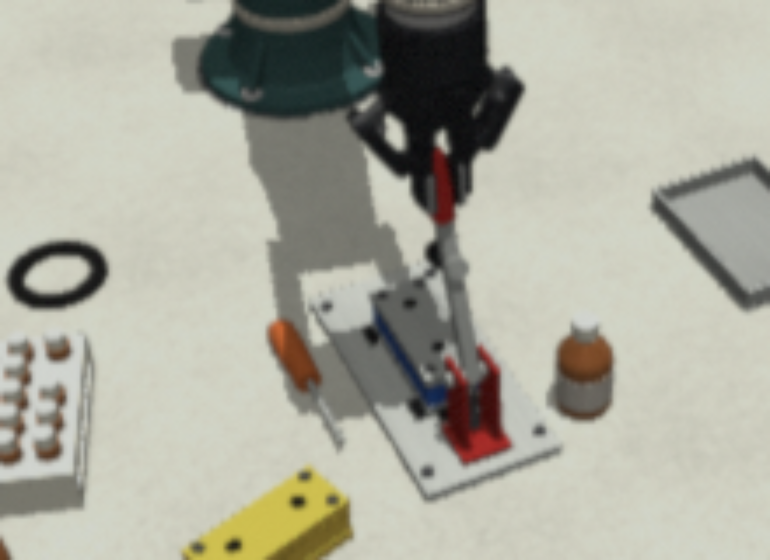

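The arm is up at about 1.34 rad, the red grip is held in the fingers at (442,185), and the cell is still in its nest at (410,340). I'm carrying on to about 2.0 rad and then releasing.

Call:
play_rows(increments="1.05 0 -0.2 0;1.1 0 -0.15 0;1.1 0 -0.05 0;1.1 0 0 0;1.1 0 0.05 0;1.1 0 0.15 0;1.05 0 0.2 0;1.05 0 0.3 0;1 0 0.35 0;0.5 0 0.2 0")

```text
clock: 7.75
tcp_pos: [0.6648, 0.008, 0.243]
tool_rot: [0.998, 0.06, -0.001, -0.001]
force: [-1.3, 4.6, 1.2]
opening: 0.0168
grip_force: 68.8
```

Call:
play_rows(increments="0 0 0 0;0 0 0 0;0 0 0 0;0 0 0 0;0 0 0 0;0 0 0 0;0 0 0 0;0 0 0 0;0 0 0 0;0 0 0 0", gripper=1)

```text
clock: 9.0
tcp_pos: [0.6649, 0.0062, 0.2423]
tool_rot: [0.998, 0.06, -0.0, 0.0]
force: [0.4, -1.9, -0.2]
opening: 0.0856
grip_force: 0.0
```

```bash
python3 - <<'E'
from h import *
go([.5075,-.0107,.256],6.8); print(pose()[3]["joint_positions"])
E
```

```text
t 9.0 tcp [0.6649 0.0062 0.2423] yaw 6.82 -> tool cm [-15.83  -0.19  -1.37] twist 0.02 F [ 0.4 -1.9 -0.2]
[-7.58746246e-02  3.49430051e-01  1.08616212e+00 -8.27895015e-05
  1.70603916e+00  1.37580138e+00]
```

The clamp is released near 2.0 rad. I'm backing off over the cell and looking again.

Call:
play_rows(increments="-1 0 -0.5 0;-2 0 -0.5 0;-2 0 -0.4 0;-2 0 0 0;-2 0 0 0;-2 0 0 0;-2 0 0 0;-2 -0.2 0 0;-0.8 0 0 0;0 0 0 0")

```text
clock: 10.25
tcp_pos: [0.5076, -0.0107, 0.2569]
tool_rot: [0.998, 0.059, 0.001, 0.0]
force: [0.8, -0.2, -0.6]
opening: 0.0854
grip_force: 0.0
```

```bash
python3 - <<'E'
from h import *
im,P=cloud("wrist");Z=P[...,2];cv2.imwrite("pics/w2.png",im[...,::-1])
a=np.radians(6.8);c=np.array([np.cos(a),np.sin(a)]);s=np.array([-np.sin(a),np.cos(a)])
d=P[...,:2]-[.5075,-.0107];x=d@c;y=d@s
m=(Z>.052)&(Z<.062)&(abs(x)<.08)&(abs(y)<.04)
q=cv2.minAreaRect((P[m][:,:2]*1000).astype(np.float32));print(m.sum(),q)
im,P=cloud("scene")
d=P-[.6018,.0005,.085];hsv=cv2.cvtColor(im,cv2.COLOR_RGB2HSV)
red=((hsv[...,0]<8)|(hsv[...,0]>172))&(hsv[...,1]>150)&(P[...,2]>.15)&(np.linalg.norm(d,axis=2)<.22)
w=np.median(d[red],axis=0);print("grip rel hinge",w,"angle",np.arctan2(w[2],-(w[:2]@c)),red.sum())
go([.5075,-.0107,.044],6.8)
E
```

```text
5528 ((507.8898620605469, -10.769176483154297), (119.52461242675781, 50.04481506347656), 6.886594295501709)
grip rel hinge [0.09315419 0.00362716 0.15749033] angle 2.103873166175437 103
t 10.35 tcp [ 0.5082 -0.0107  0.2565] yaw 6.82 -> tool cm [-8.000e-02 -1.000e-02  2.125e+01] twist 0.02 F [ 0.5 -0.6  0.3]
```

View pics/w2.png

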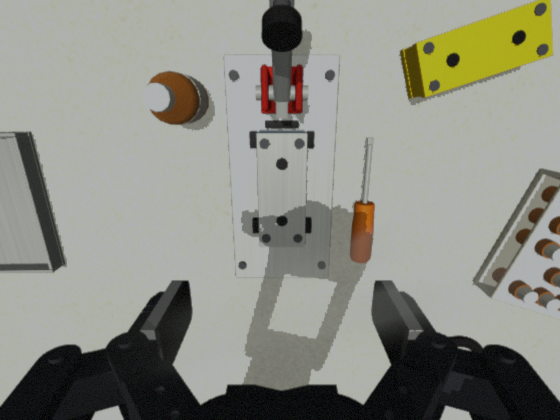

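The clamp stands at 2.10 rad. The cell is still seated at (0.5079, -0.0108), seen at about (282,190) in the picture. The wrist camera would come down near the open arm, whose pad is at (282,28), so I'm making a half turn first to put the camera on the free side.

Call:
play_rows(increments="0 0 0 -10;0 0 0 -10;0 0 0 -10;0 0 0 -10;0 0 0 -10;0 0 0 -10;0 0 0 -10;0 0 0 -10;0 0 0 -10;0 0 0 -10")

```text
clock: 11.6
tcp_pos: [0.5084, -0.0106, 0.256]
tool_rot: [0.594, 0.805, -0.0, -0.0]
force: [0.4, -1.4, -0.2]
opening: 0.0856
grip_force: 0.0
```

Call:
play_rows(increments="0 0 0 -10;0 0 0 -10;0 0 0 -10;0 0 0 -10;0 0 0 -10;0 0 0 -10;0 0 0 -10;0 0 0 -10;0 0 0 0;0 0 0 0")

```text
clock: 12.85
tcp_pos: [0.5081, -0.0106, 0.2561]
tool_rot: [-0.058, 0.998, 0.0, -0.0]
force: [-1.2, 0.1, -0.4]
opening: 0.0852
grip_force: 0.0
```

```bash
python3 - <<'E'
from h import *
go([.5077,-.0108,.044],-173.2)
E
```

```text
t 12.85 tcp [ 0.5081 -0.0106  0.2561] yaw -173.31 -> tool cm [ 3.000e-02 -2.000e-02  2.121e+01] twist -0.11 F [-1.2  0.1 -0.4]
```

Call:
play_rows(increments="0 0 2 0;0 0 3 0;0 0 3 0;0 0 3 0;0 0 3 0;0 0 2.5 0;0 0 2 0;0 0 1.5 0;0 0 0.8 0;0 0 0.4 0")

```text
clock: 14.1
tcp_pos: [0.508, -0.0106, 0.0442]
tool_rot: [-0.059, 0.998, -0.0, 0.0]
force: [-0.1, -0.4, -0.1]
opening: 0.0852
grip_force: 0.0
```

Call:
play_rows(increments="0 0 0 0;0 0 0 0;0 0 0 0;0 0 0 0;0 0 0 0;0 0 0 0;0 0 0 0;0 0 0 0;0 0 0 0;0 0 0 0", gripper=0)

```text
clock: 15.35
tcp_pos: [0.5086, -0.0108, 0.0452]
tool_rot: [-0.059, 0.998, -0.0, 0.001]
force: [0.1, -0.4, 5.3]
opening: 0.0496
grip_force: 65.5
```

The cell is gripped (49.6 mm, 65 N). I'm lifting slowly.

Call:
play_rows(increments="0 0 -0.3 0;0 0 -0.7 0;0 0 -1 0;0 0 -1.5 0;0 0 -1.5 0;0 0 -1.5 0;0 0 -1.5 0;0 0 -1.5 0;0 0 -1.5 0;0 0 -1 0")

```text
clock: 16.6
tcp_pos: [0.5081, -0.0107, 0.1656]
tool_rot: [-0.06, 0.998, -0.0, 0.001]
force: [0.9, -0.3, -4.9]
opening: 0.0491
grip_force: 64.4
```

```bash
python3 - <<'E'
from h import *
D=np.load("top.npz");P=D["P"];Z=P[...,2]
w=np.load("w1.npz")["P"]
k=np.zeros(Z.shape,bool);k[190:268,150:215]=1
q=P[k&(Z>.008)&(Z<.03)][:,:2]*1000;print(cv2.minAreaRect(q.astype(np.float32)))
im,S=cloud("scene");m=(S[...,2]>.008)&(S[...,2]<.03)&(np.abs(S[...,0]-.442)<.12)&(np.abs(S[...,1]-.326)<.09)
print(cv2.minAreaRect((S[m][:,:2]*1000).astype(np.float32)),m.sum())
r=S[m];hsv=None
im,W=cloud("wrist");cv2.imwrite("pics/w3.png",im[...,::-1])
go([.442,.326,.163],-172.5);print(pose()[3]["opening"])
E
```

```text
((448.64324951171875, 330.92333984375), (161.34376525878906, 195.94378662109375), 86.25010681152344)
((442.2320556640625, 324.38238525390625), (175.4981689453125, 124.52650451660156), 7.472456455230713) 605
t 16.7 tcp [ 0.5086 -0.0107  0.166 ] yaw -173.17 -> tool cm [ 2.61 34.23  0.26] twist -0.67 F [-0.1  0.  -4.9]
0.04941343350604963
```

View pics/w3.png

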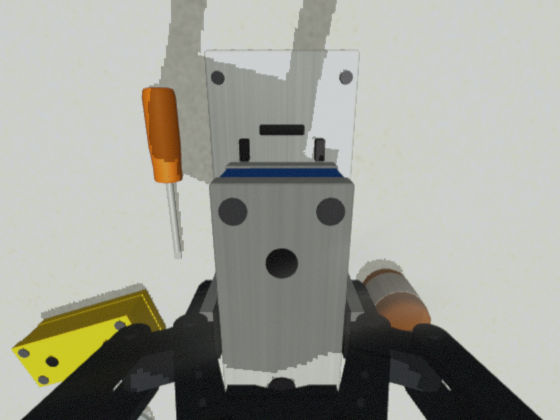

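The cell is held level, with its end plate at (282,260), and the clamp and bottle are clear. I'm carrying it to over the tray.

Call:
play_rows(increments="0.1 1 0 0;0.1 2 0 0;0.2 3 0 0;0.3 3 0 0;0.3 3 0 0;0.3 3 0 0;0.3 3 0 0;0.3 3 0 0;0.3 3 0 0;0.2 3 0 -0.3")

```text
clock: 17.95
tcp_pos: [0.4505, 0.2559, 0.1631]
tool_rot: [-0.062, 0.998, -0.0, -0.001]
force: [0.4, 0.5, -5.0]
opening: 0.049
grip_force: 64.5
```

Call:
play_rows(increments="0.2 3 0 -0.3;0 2.5 0 0;0 1.2 0 0;0 0.5 0 0;0 0 0 0;0 0 0 0;0 0 0 0;0 0 0 0;0 0 0 0;0 0 0 0")

```text
clock: 19.2
tcp_pos: [0.4408, 0.3257, 0.1643]
tool_rot: [-0.065, 0.998, -0.0, 0.0]
force: [0.3, 1.0, -4.0]
opening: 0.0494
grip_force: 64.5
```

```bash
python3 - <<'E'
from h import *
im,W=cloud("wrist");cv2.imwrite("pics/w4.png",im[...,::-1])
a=np.radians(7.5);c=np.array([np.cos(a),np.sin(a)]);s=np.array([-np.sin(a),np.cos(a)])
d=W[...,:2]-[.442,.3255];x=d@c;y=d@s
m=(W[...,2]>.015)&(W[...,2]<.03)&(abs(x)<.11)&(abs(y)<.08)
print(m.sum(),"x",np.percentile(x[m],[1,99]))
for lo in np.arange(-.09,.0,.02):
    k=m&(x>lo)&(x<lo+.02)
    if k.sum()>5: print(lo.round(2),np.percentile(y[k],[2,98]).round(4))
go([.442,.3255,.040],-172.5)
E
```

```text
1800 x [-0.0862311  -0.03111226]
-0.09 [-0.0562  0.0596]
-0.07 [-0.057   0.0602]
-0.05 [-0.0569  0.0602]
-0.03 [0.0576 0.0607]
t 19.25 tcp [0.4407 0.3258 0.1643] yaw -172.58 -> tool cm [-0.12 -0.04 12.43] twist -0.08 F [-0.   0.1 -5.3]
```

View pics/w4.png

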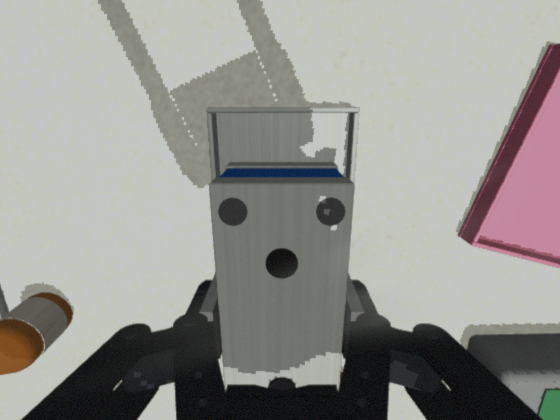

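The steel tray is squarely below the cell. Its walls sit at ±58.5 mm about y +1.7 mm, with the far rim at row 108; the pink tray at (510,170) is well clear. I'm shifting 1.7 mm and lowering.

Call:
play_rows(increments="-0.1 0.2 1 0;0 0 1.5 0;0 0 2 0;0 0 2 0;0 0 1.5 0;0 0 1.5 0;0 0 1 0;0 0 0.7 0;0 0 0.4 0;0 0 0.2 0")

```text
clock: 20.5
tcp_pos: [0.4417, 0.328, 0.0465]
tool_rot: [-0.065, 0.998, 0.0, 0.0]
force: [-0.4, 0.2, -4.2]
opening: 0.0492
grip_force: 64.5
```

Call:
play_rows(increments="0 0 0.2 0;0 0 0.2 0;0 0 0.2 0;0 0 0.1 0;0 0 0.1 0;0 0 0 0;0 0 0 0;0 0 0 0;0 0 0 0;0 0 0 0")

```text
clock: 21.75
tcp_pos: [0.4415, 0.3279, 0.0383]
tool_rot: [-0.065, 0.998, -0.0, 0.0]
force: [0.4, 0.3, -4.9]
opening: 0.049
grip_force: 64.5
```

Call:
play_rows(increments="0 0 0.05 0;0 0 0 0;0 0 0.05 0;0 0 0 0;0 0 0.05 0;0 0 0 0;0 0 0 0;0 0 0 0;0 0 0 0;0 0 0 0")

```text
clock: 23.0
tcp_pos: [0.4416, 0.328, 0.0373]
tool_rot: [-0.065, 0.998, 0.0, 0.0]
force: [-3.2, -1.8, 3.8]
opening: 0.0495
grip_force: 65.6
```

It has touched down (vertical force went from -4.9 to +3.8 N). I'm opening only partly because the tray walls are close, then going up.

Call:
play_rows(increments="0 0 0 0;0 0 0 0;0 0 0 0;0 0 0 0;0 0 0 0;0 0 0 0;0 0 0 0;0 0 0 0;0 0 0 0;0 0 0 0", gripper=0.74)

```text
clock: 24.25
tcp_pos: [0.4415, 0.3279, 0.0368]
tool_rot: [-0.065, 0.998, -0.0, 0.0]
force: [0.1, -0.5, -0.7]
opening: 0.0633
grip_force: 0.0
```

Call:
play_rows(increments="0 0 -0.5 0;0 0 -1 0;0 0 -1.5 0;0 0 -2 0;0 0 -2 0;0 0 -2 0;0 0 -2 0;0 0 -2 0;0 0 -1 0;0 0 0 0")

```text
clock: 25.5
tcp_pos: [0.4419, 0.3282, 0.1782]
tool_rot: [-0.065, 0.998, 0.001, 0.001]
force: [0.4, -0.8, -0.8]
opening: 0.0631
grip_force: 0.0
```

```bash
python3 - <<'E'
from h import *
im,P=cloud("scene");t,R,y,s=pose();print(t,s["clock"],s["opening"],s["force"])
im2,W=cloud("wrist")
m=(W[...,2]>.042)&(W[...,2]<.06)&(np.hypot(W[...,0]-.442,W[...,1]-.327)<.08)
print(m.sum(),cv2.minAreaRect((W[m][:,:2]*1000).astype(np.float32)),np.percentile(W[m][:,2],[5,50,95]))
cv2.imwrite("pics/s5.png",im[...,::-1])
E
```

```text
[0.44146763 0.32790892 0.17701053] 25.55 0.06307081877108639 [-0.2720998   0.03193234 -0.19265273]
8643 ((440.38720703125, 328.2552795410156), (120.32390594482422, 50.145137786865234), 7.5846943855285645) [0.04838589 0.04952527 0.05076074]
```

View pics/s5.png

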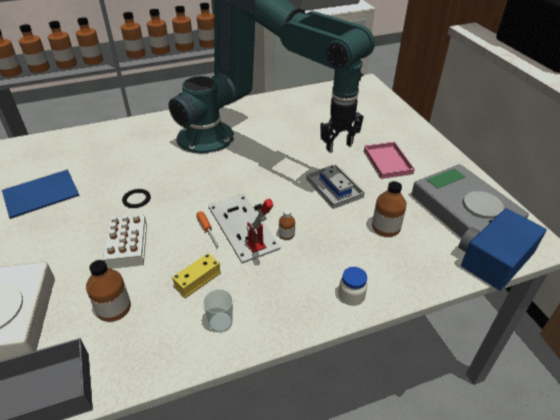

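The cell lies flat in the steel tray at (336,183), with its top at 49 mm as it should be. The clamp is open with its grip at (266,206), and the bottles at (390,210), (287,225) and (107,292) haven't moved. I'm handing in.

```bash
python3 -c "
from bench import bot
print(bot.hand_in())"
```

```text
the job is handed in; nothing more can be done
None
```

The job is handed in, though it returned no verdict: by my last pictures the clamp stands open at about 2.1 rad, the cell lies flat and right way up in the steel tray, and the bottles have not moved.

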